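Thread spacer, washer and bushing on a mould stud and shut its lid

TASK

Close the round casting mould: thread the aluminium spacer, then the brass washer, then the orange bushing (flange down) onto its upright threaded stud, in that order, and press the stack down until the mould's white lid is fully shut. The stud never stands exactly at the mould's centre, so find it by sight or feel, and be gentle: never load the mould, lid or stud with more than 30 N. Leave the blue rubber washer and the other things on the table alone.

Things in the scene. Friction and masses are not known exactly. Their poses are not given: they have to be found in the camera images.
- mould: Fixed teal round casting mould, 110 mm across, 40 mm high (foot flange 116 mm), a white lid on top and an upright steel stud rising through it. Origin: centre of its underside on the table, z up; its yaw means nothing (it is round).
- tip_level (a point): Point on the mould's centre line at the height of the stud's tip, 120 mm above the table. The stud (12 mm thick, top 1.5 mm chamfered to 9 mm; rings slide over its thread) is fixed, but its axis stands 4 to 7 mm from this line in any horizontal direction, new each time and not measured by any entry. The lid is open 5 to 10 mm at first, so some 60 mm of stud show.
- lid (a joint): How far the white lid stands open, m: 0 = shut on the mould, 0.011 = highest; starts at 0.005 to 0.010. It slides straight up and down with about 7 N of friction, stays where left, and has a hard stop at 0.
- lid_top (a point): Centre of the lid's flat top face (a white disc 104 mm across, 10 mm thick, with a flush black rubber seal disc 33 mm across round the stud, as firm to rest on as the lid). It is 50 mm above the mould's origin when shut, higher by the value of joint lid otherwise. z up.
- tray: Fixed black tray 260 x 260 mm, floor 4 mm thick, rim 12 mm high. Origin: centre of its underside. The spacer, washer, bushing and spare stand flat on its floor, at least 80 mm apart, in any arrangement.
- spacer: Loose aluminium sleeve, 30 mm outer diameter, 25 mm high, bore 15 mm right through, about 36 g. Origin: centre of its lower face, z along the bore, up. Goes on first and sits on the lid.
- washer: Loose thick brass washer, 36 mm outer diameter, 6 mm thick, bore 15 mm, about 42 g. Origin: centre of its lower face, z up. Goes on second, on the spacer.
- bushing: Loose orange plastic bushing, 23 mm high: flange 36 mm across and 5 mm thick at the bottom, then a neck 26 mm across and 18 mm high; bore 15 mm right through, about 30 g. Origin: centre of the flange's lower face, z up. Goes on last, flange down on the washer.
- spare: Loose blue rubber washer, 36 mm across, 6 mm thick, 9 mm bore (too small for the stud), not wanted. The robot is not expected to touch it; its origin is the centre of its underside, z up.
- dye_red: Loose dye bottle with red label, 28 mm across, 70 mm high. The robot is not expected to touch it; its origin is the centre of its underside, z up.
- dye_yellow: Loose dye bottle with yellow label, 28 mm across, 70 mm high. The robot is not expected to touch it; its origin is the centre of its underside, z up.
- cup: Loose translucent mixing cup, 72 mm across, 95 mm high. The robot is not expected to touch it; its origin is the centre of its underside, z up.
- dish: Loose cream-coloured bowl, 90 mm across, 30 mm high. The robot is not expected to touch it; its origin is the centre of its underside, z up.
- jar: Loose small jar with black lid, 44 mm across, 55 mm high. The robot is not expected to touch it; its origin is the centre of its underside, z up.

How it is judged:
By the outcome, as a careful person would: the job done as asked, in the order asked, and still so for the second after the job is handed in, with the robot touching nothing.
It also fails if it takes over 72 s, if anything falls off the work surface, if the arm or the gripper's body presses on something with over 40 N, if the wrist force passes 120 N, or if a joint passes its speed limit or range.

ROBOT

A 6-joint arm with a two-finger parallel gripper is mounted at the origin on the work surface. World frame = base frame: x ahead of the robot, y to its left, z up, the work surface at z = 0. Lengths are in m, angles in rad, forces in N, time in s.
With the tool pointing down it reaches from about 0.35 to 0.975 m from the base axis. Payload 4.9 kg.
Tool frame: the origin (TCP) lies midway between the tips of the shut fingers; the grasp point (between the pads) lies 19 mm behind it; z points along the fingers, y is the direction in which the jaws open and shut (so a half turn about z gives the same grasp; the last joint's range is limited). The gripper opens to 85 mm and grips with 20 to 120 N. Pads are 22 mm wide; open, the fingers measure 114 mm over their backs; the gripper's body (76 mm by 85 mm) begins 54 mm behind the grasp point. The pads swing forward as they close: fully open they stand 13 mm farther back than shut.
Start: joints at [-1.457, 0.053, 1.613, -0, 1.476, -0.119], TCP at [0.144, -0.608, 0.231] pointing down, gripper open.
Joint ranges: [-3.01, 3.01], [-1.01, 2.22], [0.06, 2.58], [-1.02, 4.17], [0.09, 2.62], [-3.14, 3.14]. Speed limits (rad/s): [2.57, 2.57, 3.14, 3.14, 3.14, 3.14].

INTERFACE

Orientations are given as a rotation vector (axis times angle).
In Python, from station import ctrl gives the robot as it stands.
- The arm moves only by the tool play_rows, never from a script. Its argument "motion" is a list that holds one entry, the list of rows, each a list of 7 numbers: the closure, from -1 (fully open) to 1 (shut), then the shift along the tool's x, y, z in cm, then the turn, a rotation vector about the tool's x, y, z in degrees. A call has 1 to 20 rows; each row is the pose to reach, as a shift and turn from the pose measured when the call began, along the tool's axes at that moment; what a row does not reach only later rows make up. A row lasts 1/8 s, in which the tool goes at most 62.5 mm and 10.7 degrees, less where a joint would pass 70% of its speed; a pose out of reach is approached as far as the arm can. A call with a gripper value outside its range is refused whole. The fingers move at their own pace and stop on an object; "newtons" is the grip in N (left out, the last holds). Time passes only in rows, so rows that repeat a pose let the fingers close. It gives the time, the measured TCP pose, the force and the opening at its end, in the units of the state.
- ctrl.get_obs(): the state, without advancing time (a new reading comes with each control period).
- ctrl.get_image(name): name is "scene" or "top"; returns a dict with "color" (400x640x3 uint8, red, green, blue), "mtx" (3x3 intrinsics, pixels), "T" (4x4, takes a point from camera to world coordinates). Camera axes: x right, y up, looking along -z (the intrinsics and any distortion apply to the point x, -y, -z); pixel columns grow to the right and rows downward; lengths in m; the calibration is good to about 2 mm. A picture is of the moment at which its call begins. There is no depth.
- ctrl.finish_job(): hands the job in, once; it reports no verdict.
The state is a dict: "t": time; "q": joint angles; "dq": joint speeds; "effort": joint torques, N m; "tool_pos": TCP position; "tool_rot": TCP orientation; "contact_force": force on the tool from outside, world axes, zero at the start; "wrist_torque": the same for the moment, N m; "opening": finger opening in m.
Only numpy, scipy, OpenCV 4.12 (cv2) and the standard library are available. Lean on these libraries where they do the work, as an engineer would, in place of code of your own. Each camera call takes 0.05 s, during which the arm holds its last target.

## Working session

There is one attempt and no reset: what is moved stays moved. The work goes in short steps, Python scripts to look and compute and a tool call to move; the robot and the scene stay as the last step left them, time stands still between calls to the robot, and variables do not carry over. Pictures are saved under pics/ and viewed, and the job is handed in when it is done.

Besides the shell and the picture viewer there is one more tool, called after "Call:" as name(argument=value, ...) on one line, values as JSON. play_rows: Moves the arm, as the interface text tells. Its arguments: {"type":"object","properties":{"motion":{"type":"array"},"newtons":{"type":"number"}},"required":["motion"]}

```bash
ls; mkdir -p pics
python3 - <<'E'
from station import ctrl
import cv2,numpy as np
o=ctrl.get_obs(); print(o)
for n in("scene","top"):
    d=ctrl.get_image(n); cv2.imwrite(f"pics/{n}0.png",d["color"][:,:,::-1]); print(n,d["mtx"],d["T"],d.keys())
E
```

```text
pics
{'t': 0.0, 'q': array([-1.45701679e+00,  5.33349993e-02,  1.61431712e+00,  3.66262466e-05,
        1.47597584e+00, -1.18985103e-01]), 'dq': array([ 5.09871378e-04, -4.91080048e-05, -6.88795112e-04,  2.02532022e-03,
       -9.16023255e-05,  9.83078444e-04]), 'effort': array([ 2.30477781e-03, -3.93685877e+01, -3.70173490e+01,  1.32105820e-04,
        7.12530789e-03,  7.72292651e-06]), 'tool_pos': array([ 0.1441158 , -0.60751534,  0.23006275]), 'tool_rot': array([-3.11831967e+00, -3.64559214e-01, -6.55469121e-05]), 'contact_force': array([-0.14419223,  0.33262529,  0.35143737]), 'wrist_torque': array([0.00721336, 0.03572527, 0.0473306 ]), 'opening': 0.08498299205862378}
scene [[419.80137836   0.         314.73768394]
 [  0.         419.80137836 191.65073078]
 [  0.           0.           1.        ]] [[-0.25429931 -0.79249149  0.55433663  1.15277813]
 [ 0.96697307 -0.19816917  0.16028745  0.12280488]
 [-0.01717401  0.57678958  0.81671221  0.96042963]
 [ 0.          0.          0.          1.        ]] dict_keys(['color', 'mtx', 'T'])
top [[512.09299913   0.         319.28421122]
 [  0.         512.09299913 193.13496545]
 [  0.           0.           1.        ]] [[-1.95573204e-02  9.84921082e-01 -1.71895240e-01  3.57149414e-01]
 [-9.99808587e-01 -1.91718363e-02  3.90255744e-03 -3.65929511e-02]
 [ 5.48163686e-04  1.71938661e-01  9.85107505e-01  1.40725988e+00]
 [ 0.00000000e+00  0.00000000e+00  0.00000000e+00  1.00000000e+00]] dict_keys(['color', 'mtx', 'T'])
```

View pics/scene0.png

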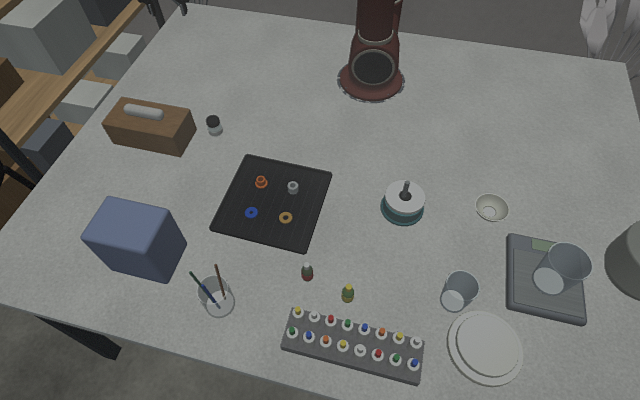

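View pics/top0.png

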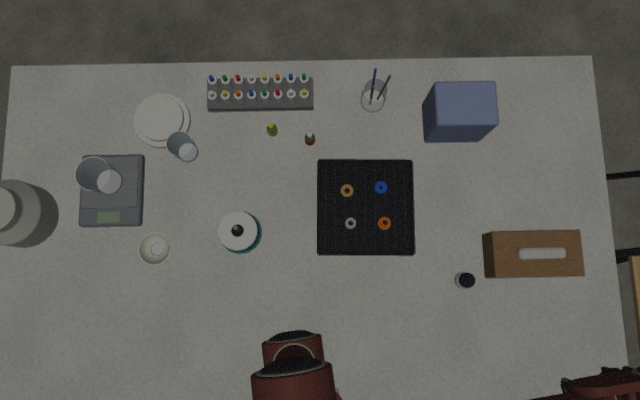

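Run:
```python
import cv2,numpy as np
s=cv2.imread("pics/scene0.png"); t=cv2.imread("pics/top0.png")
def crop(im,x,y,w,h,k,n): cv2.imwrite("pics/"+n,cv2.resize(im[y:y+h,x:x+w],None,fx=k,fy=k,interpolation=cv2.INTER_CUBIC))
crop(s,370,165,70,70,8,"s_mould.png");crop(t,205,200,70,70,8,"t_mould.png")
crop(s,235,165,80,65,8,"s_tray.png");crop(t,325,170,80,70,8,"t_tray.png")
```

```text
(no output)
```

View pics/s_mould.png

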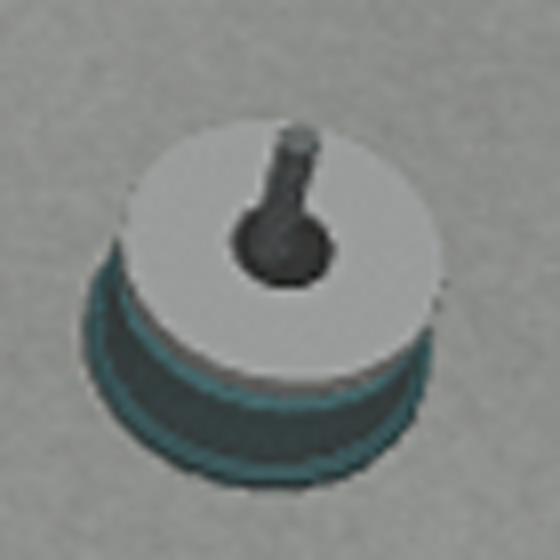

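View pics/t_mould.png

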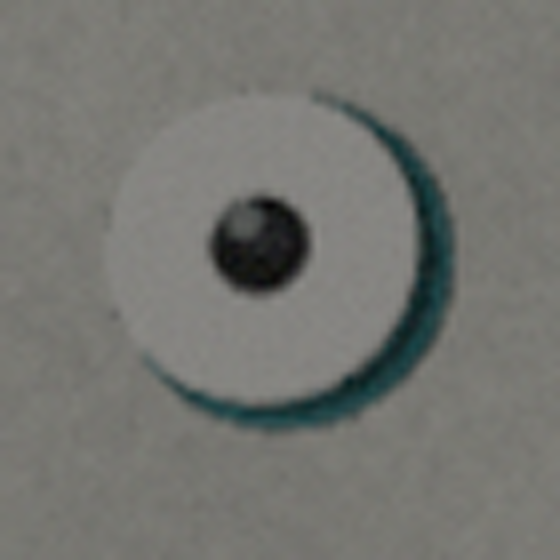

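View pics/s_tray.png

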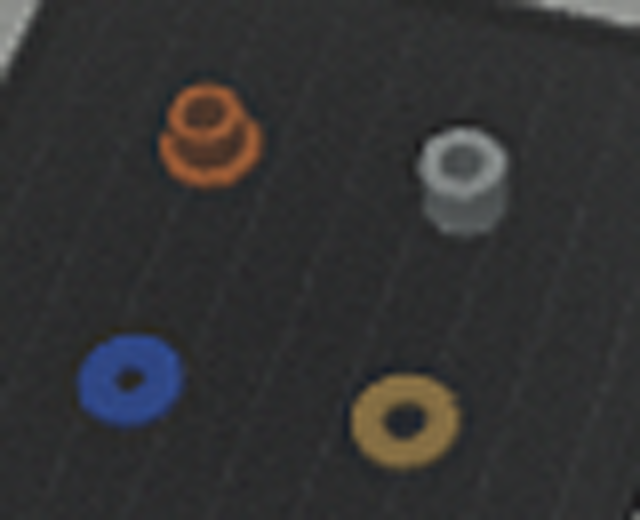

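View pics/t_tray.png

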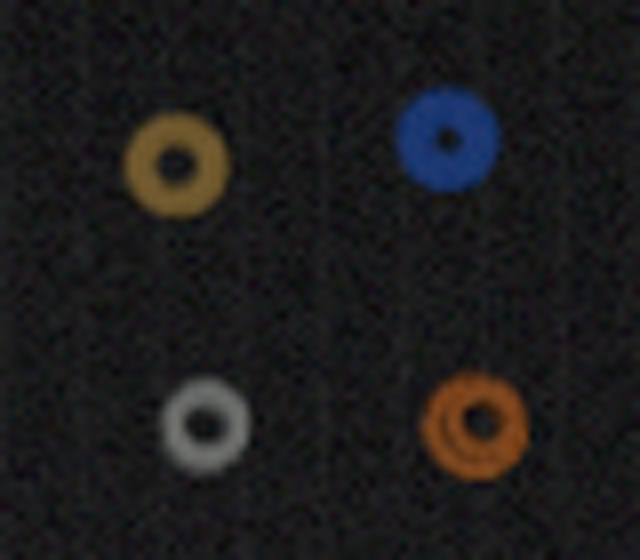

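Run:
```python
import cv2,numpy as np
s=cv2.imread("pics/scene0.png"); t=cv2.imread("pics/top0.png")
def crop(im,x,y,w,h,k,n,g):
    c=cv2.resize(im[y:y+h,x:x+w],None,fx=k,fy=k,interpolation=cv2.INTER_CUBIC).astype(float)
    cv2.imwrite("pics/"+n,np.clip(255*(c/g).clip(0,1)**0.6,0,255))
crop(s,395,175,25,30,20,"s_stud.png",160);crop(t,225,218,25,25,20,"t_stud.png",120)
```

```text
[ WARN:0@0.085] global loadsave.cpp:1063 imwrite_ Unsupported depth image for selected encoder is fallbacked to CV_8U.
```

View pics/s_stud.png

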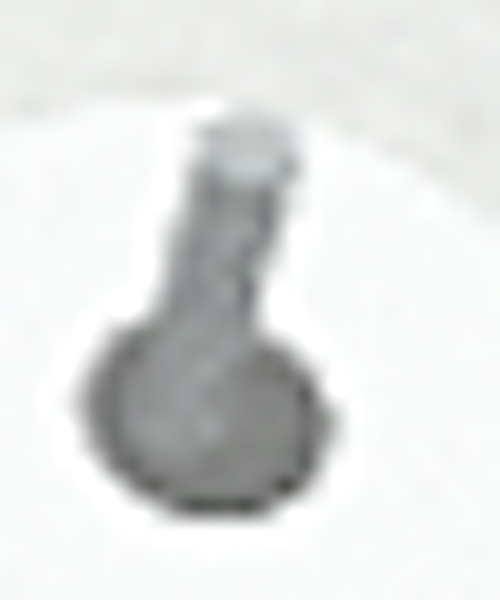

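View pics/t_stud.png

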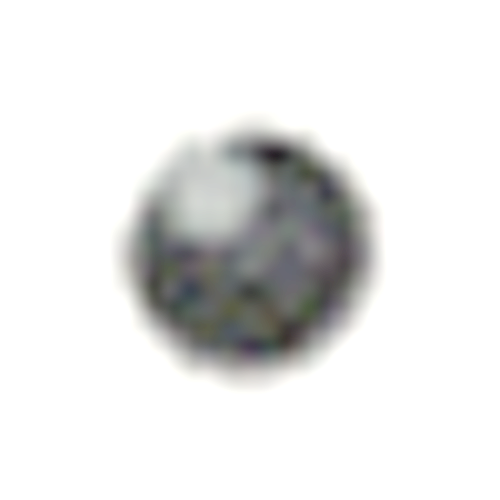

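```bash
cat > h.py <<'E'
from station import ctrl
import numpy as np, cv2
from scipy.spatial.transform import Rotation as R
CAM={}
def cam(n,d=None):
    if n not in CAM:
        d=d or ctrl.get_image(n); CAM[n]=(d["mtx"],d["T"])
    return CAM[n]
CAM["scene"]=(np.array([[419.80137836,0,314.73768394],[0,419.80137836,191.65073078],[0,0,1]]),np.array([[-0.25429931,-0.79249149,0.55433663,1.15277813],[0.96697307,-0.19816917,0.16028745,0.12280488],[-0.01717401,0.57678958,0.81671221,0.96042963],[0,0,0,1]]))
CAM["top"]=(np.array([[512.09299913,0,319.28421122],[0,512.09299913,193.13496545],[0,0,1]]),np.array([[-1.95573204e-02,9.84921082e-01,-1.71895240e-01,3.57149414e-01],[-9.99808587e-01,-1.91718363e-02,3.90255744e-03,-3.65929511e-02],[5.48163686e-04,1.71938661e-01,9.85107505e-01,1.40725988e+00],[0,0,0,1]]))
def at(n,u,v,z):
    K,T=cam(n); r=T[:3,:3]@np.array([(u-K[0,2])/K[0,0],-(v-K[1,2])/K[1,1],-1]); o=T[:3,3]
    return (o+r*(z-o[2])/r[2])[:2]
def proj(n,p):
    K,T=cam(n); c=T[:3,:3].T@(np.asarray(p)-T[:3,3]); return np.array([K[0,2]+K[0,0]*c[0]/-c[2],K[1,2]-K[1,1]*c[1]/-c[2]])
def shift(target):  # world target TCP -> cm in tool axes
    o=ctrl.get_obs(); return R.from_rotvec(o["tool_rot"]).inv().apply(np.array(target)-o["tool_pos"])*100
E
python3 - <<'E'
from h import *
f=lambda x0,u,k=8:x0+(u+.5)/k-.5
np.set_printoptions(precision=4,suppress=True)
def both(nm,s,t,z,k=(8,8),so=(235,165),to=(325,170)):
    print(nm,at("scene",f(so[0],s[0],k[0]),f(so[1],s[1],k[0]),z),at("top",f(to[0],t[0],k[1]),f(to[1],t[1],k[1]),z))
both("spacer",(462,163),(206,424),.029)
both("washer",(405,420),(177,164),.010)
both("bushing",(206,111),(483,420),.027)
both("spare",(130,380),(448,139),.010)
both("tip",(250,145),(215,197),.120,(20,20),(395,175),(225,218))
for z in(.055,.0575,.060): both("lid",(282,251),(263,248.5),z,(8,8),(370,165),(205,200))
both("seal",(283,245),(259,245),.0575,(8,8),(370,165),(205,200))
print(R.from_rotvec(ctrl.get_obs()["tool_rot"]).as_matrix())
E
```

```text
spacer [ 0.5137 -0.1256] [ 0.5152 -0.1244]
washer [ 0.6069 -0.119 ] [ 0.6081 -0.1183]
bushing [ 0.5124 -0.2193] [ 0.515  -0.2184]
spare [ 0.6144 -0.2134] [ 0.6151 -0.2125]
tip [0.4978 0.1724] [0.4982 0.1719]
lid [0.4944 0.1767] [0.4966 0.1766]
lid [0.4962 0.1766] [0.4964 0.1762]
lid [0.4981 0.1764] [0.4961 0.1758]
seal [0.4938 0.1766] [0.4976 0.1775]
[[ 0.973   0.2307 -0.0002]
 [ 0.2307 -0.973   0.0019]
 [ 0.0003 -0.0018 -1.    ]]
```

Run:
```python
from h import *
np.set_printoptions(precision=2,suppress=True)
for t in [(.5145,-.125,.19),(.5145,-.125,.06)]: print(shift(t))
# yaw/tilt fix
r=R.from_rotvec(ctrl.get_obs()["tool_rot"]); print((r.inv()*R.from_matrix(np.diag([1,-1,-1]))).as_rotvec(degrees=True))
```

```text
[ 47.17 -38.41   4.1 ]
[ 47.17 -38.38  17.1 ]
[-0.11 -0.   13.34]
```

Call:
play_rows(motion=[[[-0.2,47.17,-38.41,4.1,0,0,13.3],[-0.2,47.17,-38.41,4.1,0,0,13.3],[-0.2,47.17,-38.41,4.1,0,0,13.3],[-0.2,47.17,-38.41,4.1,0,0,13.3],[-0.2,47.17,-38.41,4.1,0,0,13.3],[-0.2,47.17,-38.41,4.1,0,0,13.3],[-0.2,47.17,-38.41,4.1,0,0,13.3],[-0.2,47.17,-38.41,4.1,0,0,13.3],[-0.2,47.17,-38.41,4.1,0,0,13.3],[-0.2,47.17,-38.4,10.1,0,0,13.3],[-0.2,47.17,-38.4,15.1,0,0,13.3],[-0.2,47.17,-38.4,17.1,0,0,13.3],[-0.2,47.17,-38.4,17.1,0,0,13.3],[-0.2,47.17,-38.4,17.1,0,0,13.3],[-0.2,47.17,-38.4,17.1,0,0,13.3]]], newtons=30)

```text
t: 1.98
tool_pos: [0.5158, -0.1256, 0.0621]
tool_rot: [-3.141, -0.0, -0.005]
contact_force: [0.7, 0.1, 0.1]
opening: 0.0511
```

```bash
cat >> h.py <<'E'
def snap(n,x,y,w,h,k,name,g=160):
    im=ctrl.get_image(n)["color"][:,:,::-1]
    c=cv2.resize(im[y:y+h,x:x+w],None,fx=k,fy=k,interpolation=cv2.INTER_CUBIC).astype(float)
    cv2.imwrite("pics/"+name,(255*(c/g).clip(0,1)**0.7).astype(np.uint8))
E
python3 - <<'E'
from h import *
np.set_printoptions(precision=3,suppress=True)
snap("scene",240,120,100,80,8,"s1.png")
o=ctrl.get_obs();print(o["tool_pos"],shift((.5145,-.125,.008)))
print(proj("scene",o["tool_pos"]))
E
```

```text
[ 0.516 -0.126  0.062] [-0.133 -0.048  5.394]
[291.389 178.284]
```

View pics/s1.png

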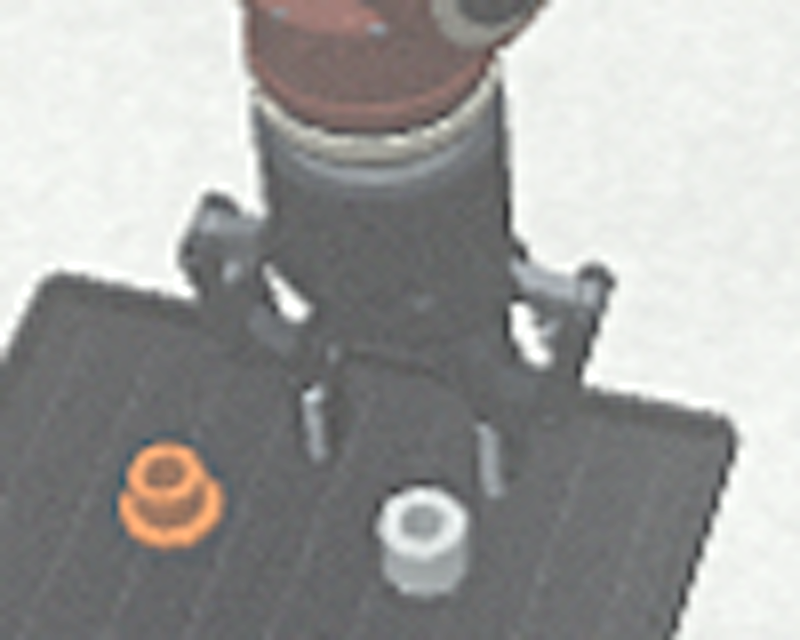

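Call:
play_rows(motion=[[[-0.2,-0.15,-0.05,3,0,0,0],[-0.2,-0.15,-0.05,5.4,0,0,0],[-0.2,-0.15,-0.05,5.4,0,0,0],[-0.2,-0.15,-0.05,5.4,0,0,0],[0.5,-0.15,-0.05,5.4,0,0,0],[0.5,-0.15,-0.05,5.4,0,0,0],[0.5,-0.15,-0.05,5.4,0,0,0],[0.5,-0.15,-0.05,5.4,0,0,0],[0.5,-0.15,-0.05,5.4,0,0,0]]], newtons=30)

```text
t: 3.15
tool_pos: [0.5156, -0.1255, 0.0097]
tool_rot: [3.141, 0.0, 0.009]
contact_force: [-0.9, -0.9, 6.3]
opening: 0.0284
```

Call:
play_rows(motion=[[[0.7,0,0,0,0,0,0],[0.7,0,0,-2,0,0,0],[0.7,0,0,-7,0,0,0],[0.7,0,0,-13,0,0,0],[0.7,0,0,-15,0,0,0],[0.7,0,0,-15,0,0,0]]], newtons=40)

```text
t: 3.9
tool_pos: [0.5156, -0.1257, 0.161]
tool_rot: [3.14, 0.0, 0.013]
contact_force: [-0.2, 0.4, -0.6]
opening: 0.028
```

Run:
```python
from h import *
np.set_printoptions(precision=3,suppress=True)
snap("scene",230,70,120,100,6,"s2.png")
o=ctrl.get_obs();print(o["tool_pos"],o["opening"],shift((.498,.172,.15)))
print(proj("scene",o["tool_pos"]))
```

```text
[ 0.514 -0.125  0.159] 0.028110519930309913 [ -1.631 -29.726   0.866]
[289.213 154.524]
```

View pics/s2.png

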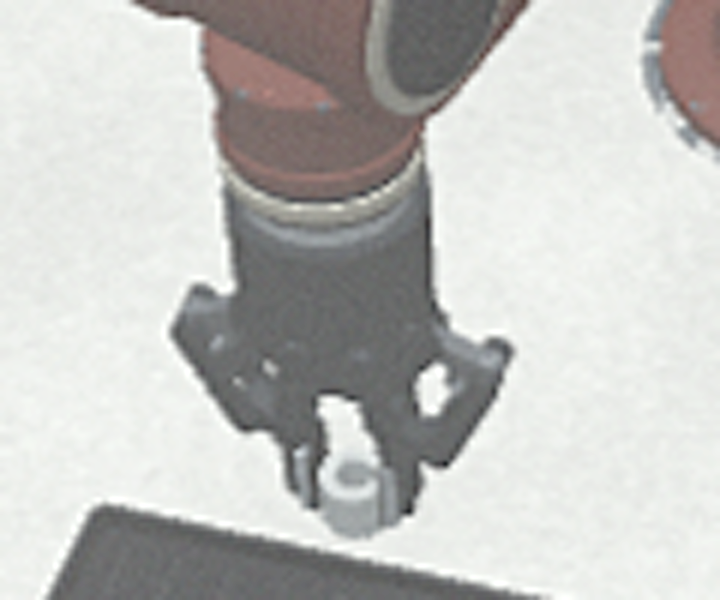

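Run:
```python
from h import *
np.set_printoptions(precision=4,suppress=True)
print(at("scene",288.35,148.3,.179),at("scene",288.35,148.3,.181))
for i in range(6):
    o=ctrl.get_obs(); print(o["t"],o["tool_pos"],o["contact_force"])
    if i%2: ctrl.get_image("top")
```

```text
[ 0.5118 -0.1268] [ 0.5134 -0.1262]
3.95 [ 0.5143 -0.1253  0.1588] [-0.2054 -0.2401 -1.453 ]
3.95 [ 0.5143 -0.1253  0.1588] [-0.2054 -0.2401 -1.453 ]
4.0 [ 0.5136 -0.125   0.1574] [-0.116   0.0411 -1.7401]
4.0 [ 0.5136 -0.125   0.1574] [-0.116   0.0411 -1.7401]
4.05 [ 0.5132 -0.1248  0.1567] [0.5422 0.0932 0.2448]
4.05 [ 0.5132 -0.1248  0.1567] [0.5422 0.0932 0.2448]
```

Run:
```python
from h import *
np.set_printoptions(precision=4,suppress=True)
o=ctrl.get_obs();print(o["t"],o["tool_pos"],o["tool_rot"],shift((.498,.172,.16)))
```

```text
4.1 [ 0.5132 -0.1248  0.1566] [-3.1402 -0.0003 -0.0011] [ -1.5143 -29.6845  -0.2947]
```

Call:
play_rows(motion=[[[0.7,-1.5,-6,-0.7,0,0,0],[0.7,-1.5,-12,-0.7,0,0,0],[0.7,-1.5,-18,-0.7,0,0,0],[0.7,-1.5,-24,-0.7,0,0,0],[0.7,-1.5,-28,-0.5,0,0,0],[0.7,-1.5,-29.7,-0.3,0,0,0],[0.7,-1.5,-29.7,-0.3,0,0,0],[0.7,-1.5,-29.7,-0.3,0,0,0],[0.7,-1.5,-29.7,-0.3,0,0,0],[0.7,-1.5,-29.7,-0.3,0,0,0],[0.7,-1.5,-29.7,-0.3,0,0,0],[0.7,-1.5,-29.7,-0.3,0,0,0]]])

```text
t: 5.6
tool_pos: [0.4982, 0.172, 0.1601]
tool_rot: [-3.14, 0.0, -0.001]
contact_force: [-0.5, -0.4, -0.4]
opening: 0.0282
```

Run:
```python
from h import *
np.set_printoptions(precision=4,suppress=True)
o=ctrl.get_obs();print(o["t"],o["tool_pos"],o["tool_rot"],shift((.498,.172,.16)))
snap("scene",370,110,80,75,8,"s3.png")
o=ctrl.get_obs();print(o["t"],o["tool_pos"],o["tool_rot"],shift((.498,.172,.16)))
```

```text
5.6 [0.4982 0.172  0.1601] [-3.1401  0.     -0.0014] [-0.0192  0.001   0.0145]
5.65 [0.4982 0.1721 0.1601] [-3.1401 -0.0001 -0.0013] [-0.0173  0.0084  0.0112]
```

View pics/s3.png

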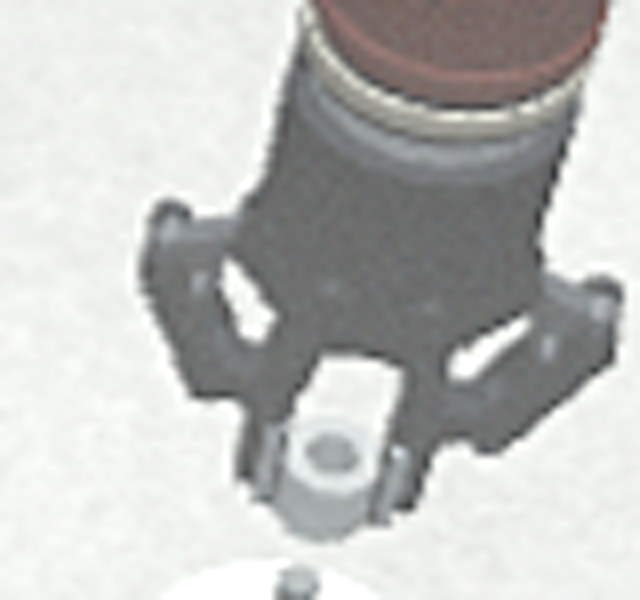

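Run:
```python
from h import *
np.set_printoptions(precision=4,suppress=True)
for z in (.178,.179,.18,.181,.182):print(z,at("scene",411.06,166.2,z), proj("scene",(.4978,.1724,z)))
```

```text
0.178 [0.4948 0.1722] [410.9968 167.1847]
0.179 [0.4956 0.1721] [411.0687 166.9208]
0.18 [0.4965 0.172 ] [411.1407 166.6565]
0.181 [0.4973 0.172 ] [411.2128 166.3917]
0.182 [0.4981 0.1719] [411.285  166.1265]
```

Call:
play_rows(motion=[[[0.7,0,0,1.5,0,0,0],[0.7,0,0,3.0,0,0,0],[0.7,0,0,3.4,0,0,0],[0.7,0,0,3.5,0,0,0],[0.7,0,0,3.6,0,0,0],[0.7,0,0,3.7,0,0,0],[0.7,0,0,3.75,0,0,0],[0.7,0,0,3.75,0,0,0]]])

```text
t: 6.65
tool_pos: [0.4982, 0.1721, 0.1227]
tool_rot: [-3.14, -0.0, -0.001]
contact_force: [-0.2, -0.8, -0.6]
opening: 0.0277
```

Call:
play_rows(motion=[[[0.7,0,0,0.1,0,0,0],[0.7,0,0,0.2,0,0,0],[0.7,0,0,0.3,0,0,0],[0.7,0,0,0.4,0,0,0],[0.7,0,0,0.5,0,0,0],[0.7,0,0,0.5,0,0,0]]])

```text
t: 7.4
tool_pos: [0.4981, 0.1721, 0.1175]
tool_rot: [-3.14, -0.0, -0.001]
contact_force: [-0.1, 0.1, -0.2]
opening: 0.0283
```

Call:
play_rows(motion=[[[0.7,0,0,0.5,0,0,0],[0.7,0,0,1.2,0,0,0],[0.7,0,0,2,0,0,0],[0.7,0,0,3,0,0,0],[0.7,0,0,4,0,0,0],[0.7,0,0,4.6,0,0,0],[0.7,0,0,4.8,0,0,0],[0.7,0,0,4.8,0,0,0]]])

```text
t: 8.4
tool_pos: [0.4981, 0.1722, 0.0694]
tool_rot: [-3.14, -0.0, -0.0]
contact_force: [-0.5, 0.6, -0.8]
opening: 0.0278
```

Run:
```python
from h import *
np.set_printoptions(precision=4,suppress=True)
snap("scene",365,140,85,75,8,"s4.png")
o=ctrl.get_obs();print(o["t"],o["tool_pos"],o["contact_force"],o["wrist_torque"])
```

```text
8.45 [0.4981 0.1722 0.0696] [-0.2132 -0.5767  0.5593] [ 0.0633 -0.0293  0.001 ]
```

View pics/s4.png

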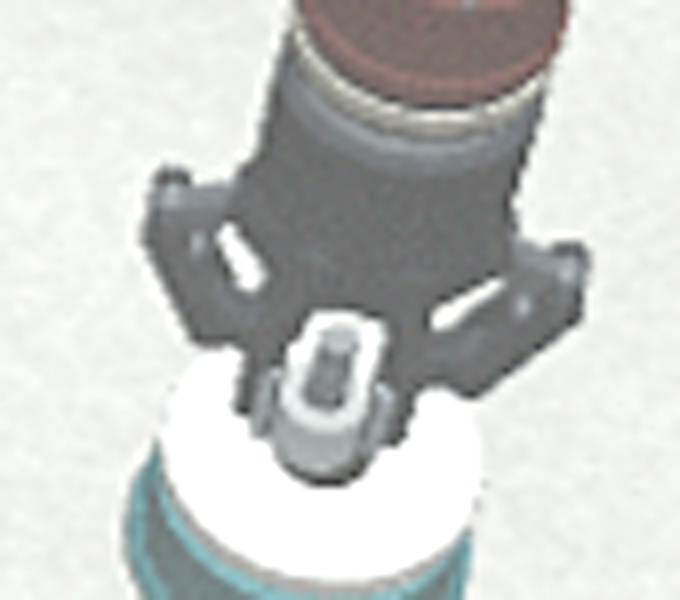

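Call:
play_rows(motion=[[[0.7,0,0,0.1,0,0,0],[0.7,0,0,0.2,0,0,0],[0.7,0,0,0.3,0,0,0],[0.7,0,0,0.4,0,0,0],[0.7,0,0,0.5,0,0,0],[0.7,0,0,0.5,0,0,0]]])

```text
t: 9.2
tool_pos: [0.4981, 0.1722, 0.0645]
tool_rot: [-3.14, -0.0, -0.001]
contact_force: [0.6, -0.3, -0.6]
opening: 0.0284
```

Call:
play_rows(motion=[[[0.7,0,0,0.1,0,0,0],[0.7,0,0,0.15,0,0,0],[0.7,0,0,0.2,0,0,0],[0.7,0,0,0.25,0,0,0],[0.7,0,0,0.25,0,0,0]]])

```text
t: 9.82
tool_pos: [0.4982, 0.1723, 0.0629]
tool_rot: [-3.14, -0.0, -0.0]
contact_force: [-2.4, 0.3, 5.3]
opening: 0.0277
```

Call:
play_rows(motion=[[[-0.2,0,0,0,0,0,0],[-0.2,0,0,0,0,0,0],[-0.2,0,0,0,0,0,0],[-0.2,0,0,-2,0,0,0],[-0.2,0,0,-6,0,0,0],[-0.2,0,0,-10,0,0,0],[-0.2,0.5,2,-11,0,0,0],[-0.2,3,8,-11,0,0,0],[-0.2,5,14,-11,0,0,0],[-0.2,7,20,-10,0,0,0],[-0.2,9,25,-8,0,0,0],[-0.2,10.9,29.1,-4,0,0,0],[-0.2,10.9,29.1,0,0,0,0],[-0.2,10.9,29.1,1.5,0,0,0],[-0.2,10.9,29.1,1.5,0,0,0],[-0.2,10.9,29.1,1.5,0,0,0],[-0.2,10.9,29.1,1.5,0,0,0],[-0.2,10.9,29.1,1.5,0,0,0],[-0.2,10.9,29.1,1.5,0,0,0]]], newtons=30)

```text
t: 12.2
tool_pos: [0.6076, -0.1187, 0.0481]
tool_rot: [-3.141, -0.001, -0.002]
contact_force: [0.1, -1.1, 0.6]
opening: 0.0511
```

Run:
```python
from h import *
np.set_printoptions(precision=3,suppress=True)
snap("scene",370,165,70,70,8,"s5.png")
snap("scene",250,160,70,75,8,"s6.png")
o=ctrl.get_obs();print(o["t"],o["tool_pos"],o["opening"],o["contact_force"],shift((.6075,-.1187,.008)))
```

```text
12.3 [ 0.607 -0.119  0.048] 0.05091066851624627 [-0.384 -0.094 -0.123] [0.011 0.003 3.975]
```

View pics/s5.png

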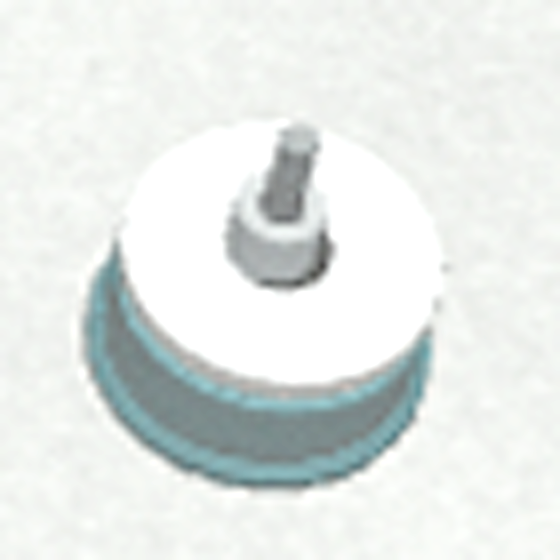

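View pics/s6.png

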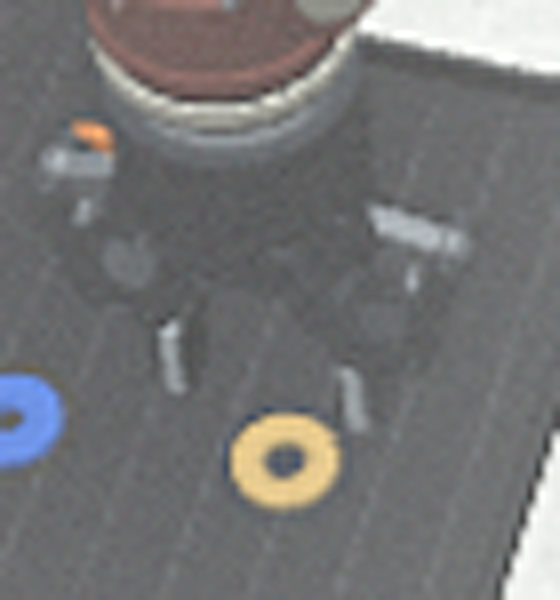

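Call:
play_rows(motion=[[[-0.05,0,0,2,0,0,0],[-0.05,0,0,3.6,0,0,0],[-0.05,0,0,4.0,0,0,0],[-0.05,0,0,4.2,0,0,0],[-0.05,0,0,4.2,0,0,0],[-0.05,0,0,4.2,0,0,0],[-0.05,0,0,4.2,0,0,0]]])

```text
t: 13.18
tool_pos: [0.6078, -0.1187, 0.0063]
tool_rot: [-3.141, -0.0, -0.002]
contact_force: [0.8, 0.3, 0.3]
opening: 0.0446
```

Call:
play_rows(motion=[[[-0.05,0,0,0.1,0,0,0],[0.4,0,0,0.1,0,0,0],[0.4,0,0,0.1,0,0,0],[0.4,0,0,0.1,0,0,0],[0.4,0,0,0.1,0,0,0],[0.4,0,0,0.1,0,0,0],[0.4,0,0,0.1,0,0,0]]], newtons=40)

```text
t: 14.05
tool_pos: [0.6082, -0.1189, 0.0058]
tool_rot: [-3.141, -0.0, -0.004]
contact_force: [-0.9, 0.6, 5.5]
opening: 0.0327
```

Call:
play_rows(motion=[[[0.6,0,0,0,0,0,0],[0.6,0,0,-1,0,0,0],[0.6,0,0,-4,0,0,0],[0.6,0,0,-9,0,0,0],[0.6,0,0,-14,0,0,0],[0.6,0,0,-15,0,0,0],[0.6,0,0,-15,0,0,0],[0.6,0,0,-15,0,0,0],[0.6,0,0,-15,0,0,0],[0.6,0,0,-15,0,0,0]]], newtons=50)

```text
t: 15.3
tool_pos: [0.6072, -0.1188, 0.1543]
tool_rot: [-3.14, -0.0, -0.0]
contact_force: [-0.3, -0.4, -1.0]
opening: 0.032
```

Run:
```python
from h import *
np.set_printoptions(precision=3,suppress=True)
snap("scene",245,110,90,80,8,"s7.png")
o=ctrl.get_obs();print(o["t"],o["tool_pos"],o["opening"],o["contact_force"],shift((.498,.172,.155)))
```

```text
15.35 [ 0.607 -0.119  0.155] 0.032111470126822535 [-0.078 -0.087  0.127] [-10.932 -29.087   0.002]
```

View pics/s7.png

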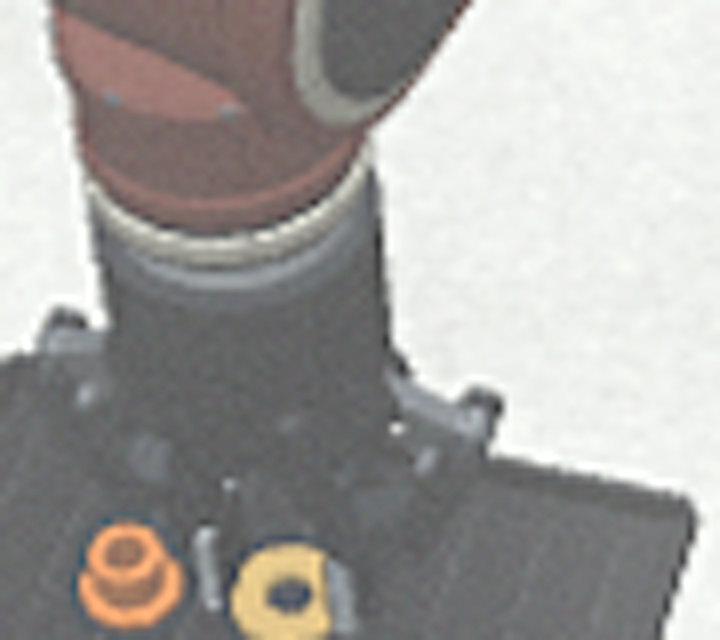

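Run:
```python
from h import *
snap("scene",260,165,40,40,16,"s8.png")
```

```text
(no output)
```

View pics/s8.png

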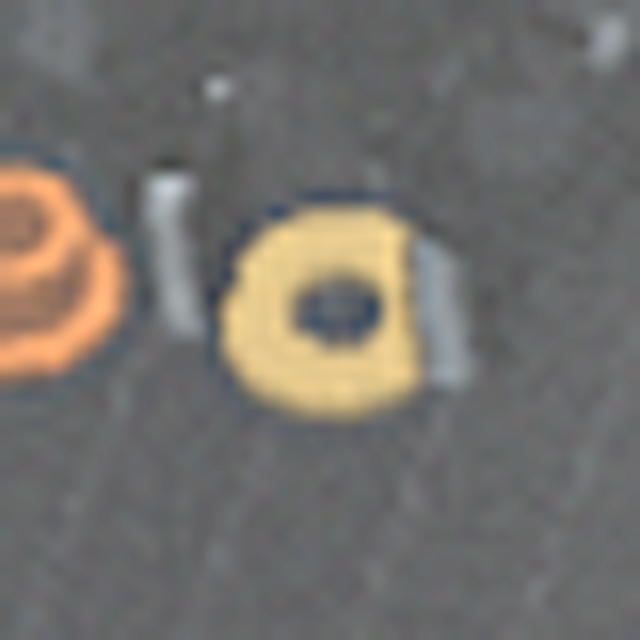

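Run:
```python
from h import *
np.set_printoptions(precision=4,suppress=True)
for z in (.158,.160):print(at("scene",280.6,183.9,z))
o=ctrl.get_obs();print(o["t"],o["tool_pos"],shift((.498,.172,.155)))
```

```text
[ 0.606  -0.1191]
[ 0.6074 -0.1185]
15.4 [ 0.6076 -0.1189  0.1551] [-10.9509 -29.0942   0.0232]
```

Call:
play_rows(motion=[[[0.6,-2.2,-6,0,0,0,0],[0.6,-4.5,-12,0,0,0,0],[0.6,-6.7,-18,0,0,0,0],[0.6,-8.9,-24,0,0,0,0],[0.6,-10.5,-28,0,0,0,0],[0.6,-10.95,-29.1,0,0,0,0],[0.6,-10.95,-29.1,0,0,0,0],[0.6,-10.95,-29.1,0,0,0,0],[0.6,-10.95,-29.1,0,0,0,0],[0.6,-10.95,-29.1,1,0,0,0],[0.6,-10.95,-29.1,2,0,0,0],[0.6,-10.95,-29.1,2.5,0,0,0],[0.6,-10.95,-29.1,2.5,0,0,0],[0.6,-10.95,-29.1,2.5,0,0,0],[0.6,-10.95,-29.1,2.5,0,0,0]]])

```text
t: 17.27
tool_pos: [0.4983, 0.1722, 0.1307]
tool_rot: [-3.14, -0.001, -0.003]
contact_force: [0.0, -0.8, -0.4]
opening: 0.0319
```

Run:
```python
from h import *
np.set_printoptions(precision=4,suppress=True)
snap("scene",390,160,40,40,16,"s9.png")
o=ctrl.get_obs();print(o["t"],o["tool_pos"],o["opening"],o["contact_force"])
print(proj("scene",(.498,.1723,o["tool_pos"][2]+.0047)))
```

```text
17.325 [0.4983 0.1722 0.1307] 0.03189112310363711 [ 0.0799 -0.8694 -0.8873]
[407.9901 178.0877]
```

View pics/s9.png

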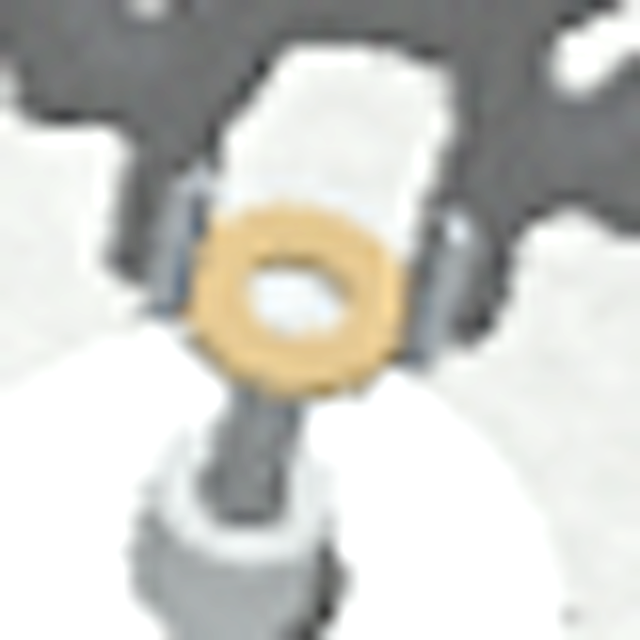

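Call:
play_rows(motion=[[[0.6,0,0,0.5,0,0,0],[0.6,0,0,0.8,0,0,0],[0.6,0,0,0.9,0,0,0],[0.6,0,0,1.0,0,0,0],[0.6,0,0,1.1,0,0,0],[0.6,0,0,1.2,0,0,0],[0.6,0,0,1.25,0,0,0],[0.6,0,0,1.25,0,0,0]]])

```text
t: 18.32
tool_pos: [0.4983, 0.1722, 0.1181]
tool_rot: [-3.14, -0.001, -0.003]
contact_force: [-0.6, -0.1, -1.2]
opening: 0.0319
```

Call:
play_rows(motion=[[[0.6,0,0,0.2,0,0,0],[0.6,0,0,0.4,0,0,0],[0.6,0,0,0.8,0,0,0],[0.6,0,0,1.4,0,0,0],[0.6,0,0,2.0,0,0,0],[0.6,0,0,2.5,0,0,0],[0.6,0,0,2.6,0,0,0],[0.6,0,0,2.7,0,0,0],[0.6,0,0,2.8,0,0,0],[0.6,0,0,2.9,0,0,0],[0.6,0,0,2.9,0,0,0]]])

```text
t: 19.7
tool_pos: [0.4984, 0.1722, 0.0892]
tool_rot: [-3.14, -0.001, -0.003]
contact_force: [-0.8, -0.6, -0.5]
opening: 0.0323
```

Call:
play_rows(motion=[[[0.6,0,0,0.1,0,0,0],[0.6,0,0,0.2,0,0,0],[0.6,0,0,0.3,0,0,0],[0.6,0,0,0.35,0,0,0],[0.6,0,0,0.4,0,0,0],[0.6,0,0,0.4,0,0,0]]])

```text
t: 20.45
tool_pos: [0.4983, 0.1723, 0.0851]
tool_rot: [-3.14, -0.001, -0.003]
contact_force: [0.0, -0.2, -0.1]
opening: 0.0321
```

Call:
play_rows(motion=[[[0.6,0,0,0.1,0,0,0],[-0.2,0,0,0.1,0,0,0],[-0.2,0,0,0.1,0,0,0],[-0.2,0,0,0.1,0,0,0],[-0.2,0,0,-2,0,0,0],[-0.2,0,0,-6,0,0,0],[-0.2,0,1,-9,0,0,0],[-0.2,0.3,7,-9,0,0,0],[-0.2,0.6,13,-9,0,0,0],[-0.2,0.9,19,-9,0,0,0],[-0.2,1.2,25,-9,0,0,0],[-0.2,1.5,31,-9,0,0,0],[-0.2,1.54,37,-6,0,0,0],[-0.2,1.54,39.1,0,0,0,0],[-0.2,1.54,39.1,3.5,0,0,0],[-0.2,1.54,39.1,3.5,0,0,0],[-0.2,1.54,39.1,3.5,0,0,0],[-0.2,1.54,39.1,3.5,0,0,0],[-0.2,1.54,39.1,3.5,0,0,0]]], newtons=30)

```text
t: 22.82
tool_pos: [0.5152, -0.2191, 0.0518]
tool_rot: [3.141, 0.002, 0.008]
contact_force: [0.1, 0.1, 0.4]
opening: 0.0514
```

Run:
```python
from h import *
np.set_printoptions(precision=3,suppress=True)
snap("scene",370,165,70,70,8,"s10.png")
snap("scene",220,140,75,75,8,"s11.png")
o=ctrl.get_obs();print(o["t"],o["tool_pos"],o["opening"],o["contact_force"],shift((.5137,-.2189,.010)))
```

```text
22.925 [ 0.515 -0.219  0.051] 0.05077377885578974 [ 0.268 -0.634  0.942] [-0.11   0.007  4.092]
```

View pics/s10.png

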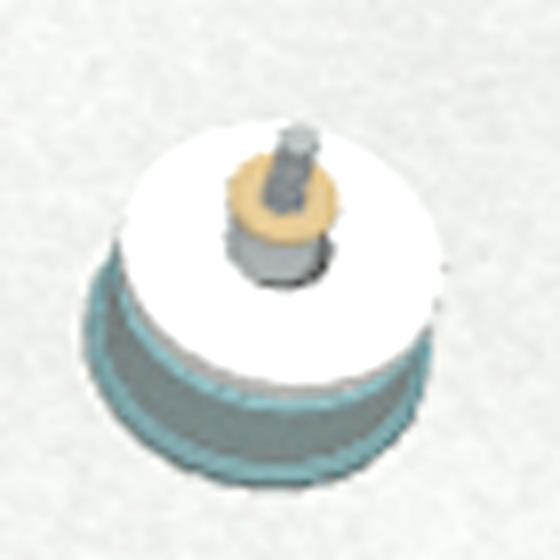

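View pics/s11.png

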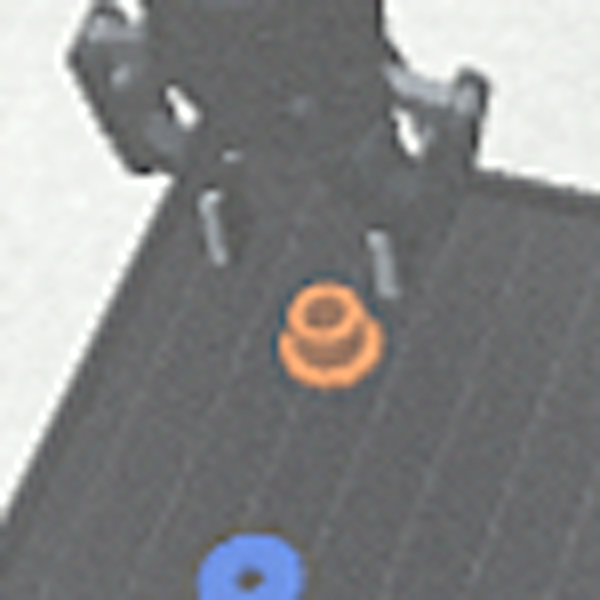

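Call:
play_rows(motion=[[[-0.05,-0.1,0,2,0,0,0],[-0.05,-0.1,0,3.6,0,0,0],[-0.05,-0.1,0,3.9,0,0,0],[-0.05,-0.1,0,3.9,0,0,0],[-0.05,-0.1,0,3.9,0,0,0],[-0.05,-0.1,0,3.9,0,0,0]]])

```text
t: 23.68
tool_pos: [0.5143, -0.2191, 0.0125]
tool_rot: [3.141, 0.001, 0.007]
contact_force: [0.4, 0.7, -0.5]
opening: 0.0448
```

Call:
play_rows(motion=[[[0.6,0,0,0,0,0,0],[0.6,0,0,0,0,0,0],[0.6,0,0,0,0,0,0],[0.6,0,0,0,0,0,0],[0.6,0,0,0,0,0,0],[0.6,0,0,0,0,0,0]]], newtons=40)

```text
t: 24.42
tool_pos: [0.5147, -0.2194, 0.0132]
tool_rot: [3.14, 0.001, 0.009]
contact_force: [-0.5, 0.4, 5.5]
opening: 0.0246
```

Call:
play_rows(motion=[[[0.7,0,0,0,0,0,0],[0.7,0,0,-1,0,0,0],[0.7,0,0,-4,0,0,0],[0.7,0,0,-9,0,0,0],[0.7,0,0,-14,0,0,0],[0.7,0,-2,-15.5,0,0,0],[0.7,-0.3,-8,-15.5,0,0,0],[0.7,-0.6,-14,-15.5,0,0,0],[0.7,-0.9,-20,-15.5,0,0,0],[0.7,-1.2,-26,-15.5,0,0,0],[0.7,-1.5,-32,-15.5,0,0,0],[0.7,-1.67,-37,-15.5,0,0,0],[0.7,-1.67,-39.1,-15.5,0,0,0],[0.7,-1.67,-39.1,-15.5,0,0,0],[0.7,-1.67,-39.1,-15.5,0,0,0],[0.7,-1.67,-39.1,-15.5,0,0,0],[0.7,-1.67,-39.1,-15.5,0,0,0]]], newtons=50)

```text
t: 26.55
tool_pos: [0.4969, 0.171, 0.1677]
tool_rot: [3.14, -0.001, 0.009]
contact_force: [-0.2, 0.7, -0.8]
opening: 0.024
```

Run:
```python
from h import *
np.set_printoptions(precision=3,suppress=True)
snap("scene",385,140,50,50,14,"s12.png")
o=ctrl.get_obs();print(o["t"],o["tool_pos"],o["tool_rot"],o["opening"],o["contact_force"],shift((.4983,.1722,.140)))
print(proj("scene",(.498,.1723,o["tool_pos"][2]+.014)))
```

```text
26.6 [0.497 0.171 0.168] [ 3.14  -0.001  0.009] 0.024065936602172797 [-0.505  0.518 -0.72 ] [ 0.116 -0.118  2.773]
[411.212 166.255]
```

View pics/s12.png

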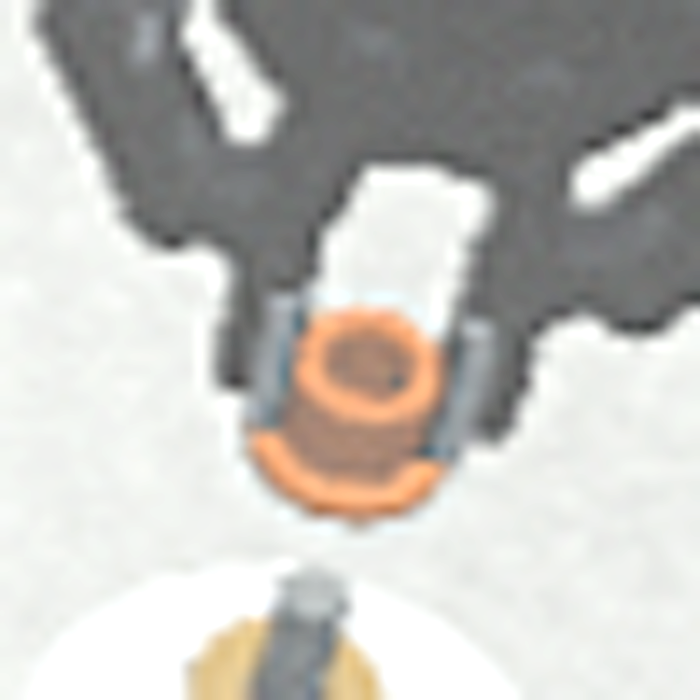

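Call:
play_rows(motion=[[[0.7,0.12,-0.1,1.5,0,0,0],[0.7,0.12,-0.1,2.8,0,0,0],[0.7,0.12,-0.1,3.4,0,0,0],[0.7,0.12,-0.1,3.7,0,0,0],[0.7,0.12,-0.1,3.8,0,0,0],[0.7,0.12,-0.1,3.9,0,0,0],[0.7,0.12,-0.1,4.0,0,0,0],[0.7,0.12,-0.1,4.1,0,0,0],[0.7,0.12,-0.1,4.15,0,0,0],[0.7,0.12,-0.1,4.15,0,0,0]]])

```text
t: 27.85
tool_pos: [0.4984, 0.172, 0.1262]
tool_rot: [3.14, -0.001, 0.009]
contact_force: [-0.3, 0.1, -1.1]
opening: 0.0239
```

Call:
play_rows(motion=[[[0.7,0,0,0.1,0,0,0],[0.7,0,0,0.3,0,0,0],[0.7,0,0,0.6,0,0,0],[0.7,0,0,1.1,0,0,0],[0.7,0,0,1.6,0,0,0],[0.7,0,0,2.0,0,0,0],[0.7,0,0,2.2,0,0,0],[0.7,0,0,2.3,0,0,0],[0.7,0,0,2.4,0,0,0],[0.7,0,0,2.5,0,0,0],[0.7,0,0,2.5,0,0,0]]])

```text
t: 29.22
tool_pos: [0.4985, 0.172, 0.1012]
tool_rot: [3.14, -0.001, 0.009]
contact_force: [0.6, 0.2, -0.5]
opening: 0.0243
```

Call:
play_rows(motion=[[[0.7,0,0,0.1,0,0,0],[0.7,0,0,0.2,0,0,0],[0.7,0,0,0.3,0,0,0],[0.7,0,0,0.4,0,0,0],[0.7,0,0,0.4,0,0,0]]])

```text
t: 29.85
tool_pos: [0.4987, 0.172, 0.0974]
tool_rot: [3.141, -0.001, 0.009]
contact_force: [-0.6, -0.4, 2.0]
opening: 0.0238
```

Call:
play_rows(motion=[[[0.7,0,0,0.1,0,0,0],[0.7,0,0,0.2,0,0,0],[0.7,0,0,0.25,0,0,0],[0.7,0,0,0.3,0,0,0],[0.7,0,0,0.3,0,0,0]]])

```text
t: 30.48
tool_pos: [0.499, 0.172, 0.095]
tool_rot: [3.141, -0.001, 0.01]
contact_force: [-1.4, -0.6, 4.9]
opening: 0.0241
```

Call:
play_rows(motion=[[[0.7,0,0,0.1,0,0,0],[0.7,0,0,0.2,0,0,0],[0.7,0,0,0.3,0,0,0],[0.7,0,0,0.3,0,0,0]]])

```text
t: 30.98
tool_pos: [0.4991, 0.172, 0.0922]
tool_rot: [3.141, -0.001, 0.01]
contact_force: [-1.7, -0.2, 5.9]
opening: 0.0239
```

Call:
play_rows(motion=[[[0.7,0,0,0.1,0,0,0],[0.7,0,0,0.15,0,0,0],[0.7,0,0,0.2,0,0,0],[0.7,0,0,0.25,0,0,0],[0.7,0,0,0.25,0,0,0]]])

```text
t: 31.6
tool_pos: [0.4994, 0.1721, 0.0903]
tool_rot: [3.141, -0.001, 0.011]
contact_force: [-2.2, -0.7, 6.9]
opening: 0.0243
```

Run:
```python
from h import *
np.set_printoptions(precision=4,suppress=True)
snap("scene",370,155,75,75,8,"s13.png")
o=ctrl.get_obs();print(o["t"],o["tool_pos"],o["contact_force"])
```

```text
31.65 [0.4994 0.1721 0.0903] [-1.8777 -1.1342  7.4511]
```

View pics/s13.png

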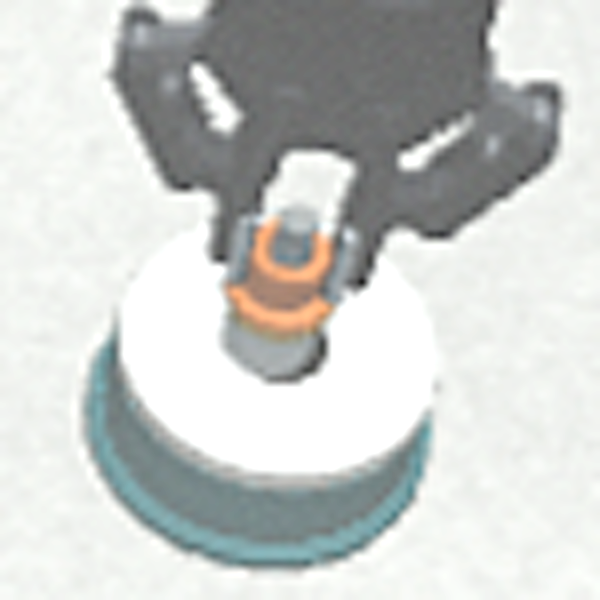

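Call:
play_rows(motion=[[[0.7,0,0,0.05,0,0,0],[0.7,0,0,0.1,0,0,0],[0.7,0,0,0.15,0,0,0],[0.7,0,0,0.15,0,0,0]]])

```text
t: 32.15
tool_pos: [0.5, 0.1721, 0.0904]
tool_rot: [3.141, -0.0, 0.013]
contact_force: [-4.0, -1.3, 11.0]
opening: 0.0236
```

Call:
play_rows(motion=[[[0.7,-0.1,0,0.1,0,0,0],[0.7,-0.1,0,0.2,0,0,0],[0.7,-0.1,0,0.3,0,0,0],[0.7,-0.1,0,0.3,0,0,0]]])

```text
t: 32.65
tool_pos: [0.5003, 0.1722, 0.0902]
tool_rot: [3.14, -0.0, 0.016]
contact_force: [-4.9, -1.7, 15.7]
opening: 0.0238
```

Call:
play_rows(motion=[[[0.7,0,0,0.15,0,0,0],[0.7,0,0,0.25,0,0,0],[0.7,0,0,0.25,0,0,0]]])

```text
t: 33.02
tool_pos: [0.5007, 0.1723, 0.0903]
tool_rot: [3.14, 0.0, 0.016]
contact_force: [-8.2, -1.9, 17.3]
opening: 0.0239
```

Call:
play_rows(motion=[[[0.7,-0.1,0,0,0,0,0],[0.7,-0.1,0,-0.03,0,0,0],[-0.1,-0.15,0,-0.05,0,0,0],[-0.1,-0.15,0,-0.05,0,0,0],[-0.1,-0.15,0,-0.1,0,0,0],[-0.1,-0.15,0,-2,0,0,0],[-0.1,-0.15,0,-6,0,0,0],[-0.1,-0.15,0,-9,0,0,0],[-0.1,0,5,-10,0,0,0],[-0.1,0,11,-10,0,0,0],[-0.1,0,17,-10,0,0,0],[-0.1,0,20,-10,0,0,0],[-0.1,0,20,-10,0,0,0]]])

```text
t: 34.65
tool_pos: [0.5001, -0.0294, 0.1922]
tool_rot: [3.14, -0.006, 0.019]
contact_force: [0.3, 0.6, 0.2]
opening: 0.0467
```

Run:
```python
from h import *
np.set_printoptions(precision=4,suppress=True)
snap("scene",370,165,70,70,8,"s14.png",140)
snap("top",205,200,70,70,8,"t14.png",120)
im=ctrl.get_image("scene"); cv2.imwrite("pics/scene14.png",im["color"][:,:,::-1])
o=ctrl.get_obs();print(o["t"],o["tool_pos"],o["contact_force"])
```

```text
34.8 [ 0.4999 -0.0269  0.1914] [ 0.5357 -0.4616  0.2197]
```

View pics/s14.png

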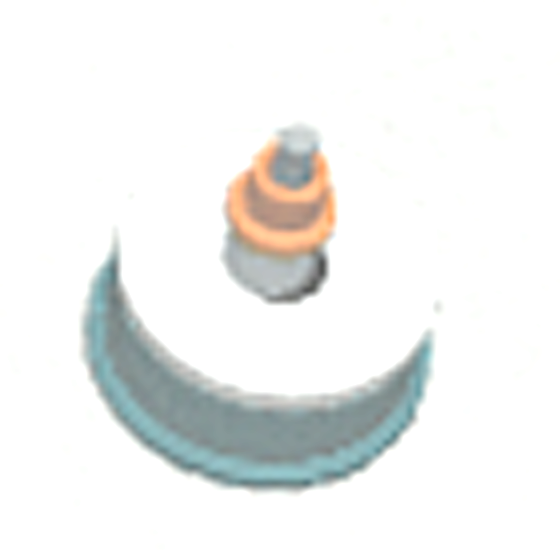

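View pics/t14.png

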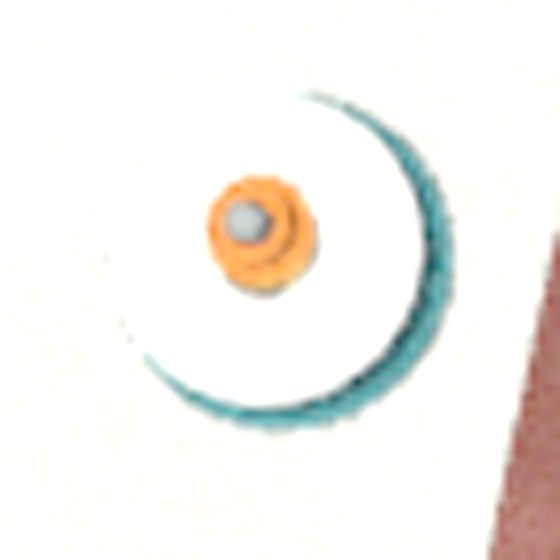

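Run:
```python
import cv2,numpy as np
from h import proj
a=cv2.imread("pics/scene0.png")[200:232,378:428];b=cv2.imread("pics/scene14.png")[200:232,378:428]
f=lambda c:(255*(cv2.resize(c,None,fx=12,fy=12,interpolation=cv2.INTER_CUBIC)/190.).clip(0,1)**.8).astype(np.uint8)
c=np.vstack([f(a),np.zeros((10,600,3),np.uint8),f(b)])[:, :780]
cv2.imwrite("pics/cmp.png",cv2.resize(c,None,fx=.75,fy=.75))
# predicted front lowest points of rims
def low(r,z): 
    t=np.linspace(0,2*np.pi,720); p=np.array([proj("scene",(.4964+r*np.cos(k),.1764+r*np.sin(k),z)) for k in t]); return p[p[:,1].argmax()]
for r,z in((.052,.0575),(.052,.05),(.052,.0475),(.052,.04),(.055,.04),(.058,0)): print(r,z,low(r,z))
# column profile
for n in("scene0","scene14"):
    g=cv2.imread(f"pics/{n}.png").astype(int)[205:230,403:408].mean(1); print(n); print([(205+i,*g[i].round().astype(int)) for i in range(25)])
```

```text
0.052 0.0575 [407.01629089 212.87389426]
0.052 0.05 [406.53804626 214.45133703]
0.052 0.0475 [406.37984718 214.97314114]
0.052 0.04 [405.90884887 216.52668263]
0.055 0.04 [406.0409206  217.52348218]
0.058 0 [403.73385016 226.48542777]
scene0
[(205, np.int64(155), np.int64(156), np.int64(154)), (206, np.int64(156), np.int64(157), np.int64(154)), (207, np.int64(155), np.int64(156), np.int64(154)), (208, np.int64(155), np.int64(156), np.int64(154)), (209, np.int64(155), np.int64(155), np.int64(153)), (210, np.int64(156), np.int64(157), np.int64(154)), (211, np.int64(162), np.int64(162), np.int64(160)), (212, np.int64(124), np.int64(126), np.int64(124)), (213, np.int64(91), np.int64(94), np.int64(94)), (214, np.int64(94), np.int64(93), np.int64(79)), (215, np.int64(107), np.int64(103), np.int64(70)), (216, np.int64(78), np.int64(77), np.int64(57)), (217, np.int64(63), np.int64(63), np.int64(52)), (218, np.int64(64), np.int64(63), np.int64(53)), (219, np.int64(64), np.int64(63), np.int64(53)), (220, np.int64(65), np.int64(64), np.int64(54)), (221, np.int64(63), np.int64(63), np.int64(53))
[... 981 characters left out ...]
), (216, np.int64(75), np.int64(74), np.int64(65)), (217, np.int64(65), np.int64(65), np.int64(53)), (218, np.int64(66), np.int64(66), np.int64(55)), (219, np.int64(66), np.int64(66), np.int64(55)), (220, np.int64(67), np.int64(66), np.int64(56)), (221, np.int64(65), np.int64(65), np.int64(55)), (222, np.int64(62), np.int64(62), np.int64(53)), (223, np.int64(92), np.int64(89), np.int64(63)), (224, np.int64(97), np.int64(95), np.int64(63)), (225, np.int64(58), np.int64(57), np.int64(45)), (226, np.int64(117), np.int64(119), np.int64(114)), (227, np.int64(147), np.int64(150), np.int64(149)), (228, np.int64(146), np.int64(149), np.int64(147)), (229, np.int64(144), np.int64(148), np.int64(145))]
```

View pics/cmp.png

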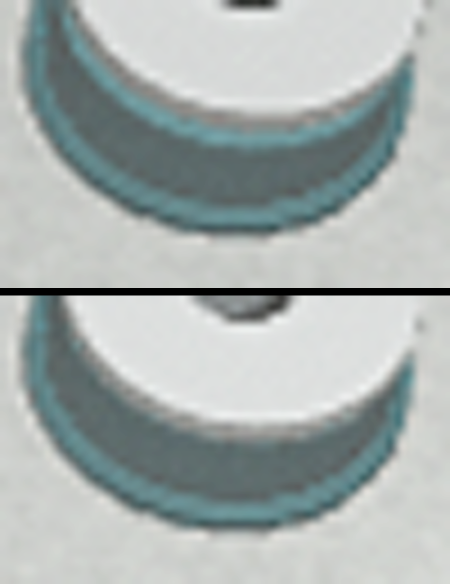

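Run:
```python
from h import *
print(ctrl.finish_job(), ctrl.get_obs()["t"])
```

```text
the job is handed in; nothing more can be done
the job is handed in; nothing more can be done
```

I threaded the spacer, the washer and the bushing (flange down) onto the stud, in that order, and pressed the stack until the mould's lid stopped moving. Then I released it, moved the arm clear and handed the job in at about 35 s of the 72 s allowed.

- **Lid shut:** while pressing, the vertical force rose from 7 to 17 N with no further travel. The tool stopped at 90.2 mm, which is the height I calculated for a fully shut lid. The last picture also puts the lid edge at the shut position, though the picture alone is only good to about 0.5–1 mm.
- **Forces:** the highest I read on the mould was about 19 N in total, including about 8 N sideways at the very end. The readings come only at the end of each move, so brief peaks in between were not seen.
- **Stack and other objects:** the last pictures show the stack in order on the stud. I never moved to touch the blue rubber washer or the other items.

No check failed or disagreed with another.

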